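Clip the icing spatulas into the tool rack

TASK

Swing the rack's fold-out blade rest up and over past upright until it stays up by itself, and let go of it. Then press both icing spatulas into the rack, one in each place: the handle is pushed down sideways into its two spring clips until both snap home, with the blade lying out over the blade rest. Leave the things around alone.

Things in the scene. Friction and masses are not known exactly. Their poses are not given: they have to be found in the camera images.
- rack: Tool rack fixed to the table: steel base plate 222 x 150 mm, 8 mm thick, two blue cross rails with spring clips, a fold-out blade rest. Holds two spatulas side by side, 70 mm apart. Origin on the table between clips and rest; x points from the clips to the blade rest (away from the robot within 0.2 rad), y to the left across the rack, z up. Base plate spans x = -146 to +76 mm.
- rail_far (a point): Middle of the top of the rail nearer the blade rest (x = -50 mm), 69 mm above the table; 16 mm wide, 152 mm long in the rack's y. One clip per place at y = +35 and -35 mm, 12 mm long in x, opening upward: two sprung jaws, lips 14 mm apart that give way sideways, mouth flared to 36 mm, top 108 mm above the table.
- rail_near (a point): The same on the rail nearer the robot (x = -125 mm), 6 mm lower. 59 mm between the rails is free for fingers, down to the base plate. A handle meets the lips 19 mm above its home height; pressing it past the lips of both its clips takes up to 8 to 15 N straight down, then, from about 9 mm above home, the jaws snap over it and pull it down onto its seats.
- place_left (a point): Where a spatula's handle point (_grip) lies when home in the left place (y = +35 mm of the rack): midway between its two clips, 85 mm above the table. Axes as the rack's. A home spatula has its own y along the rack's -x (handle toward the robot, blade over the rest), z up; it may lie up to 20 mm forward or back.
- place_right (a point): The same for the right place (y = -35 mm of the rack).
- rest_grip (a point): Middle of the blade rest's cross bar, at its black rubber sleeve (12 mm thick, 32 mm long along the rack's y). The rest is a steel wire bail, 8 mm thick, 116 mm wide, on two 44 mm legs hinged to the rack. Stored, the bar lies beyond the hinge and the base plate, 33 mm above the table; open, 65 mm above it.
- rest_hinge (a point): Middle of the blade rest's hinge line, 22 mm above the table; the line runs along the rack's y.
- blade_rest (a joint): Angle of the blade rest, rad: 0 stored (legs toward the rack's +x, 15 degrees above level), 1.31 upright, 1.57 open at its stop (15 degrees past upright, toward the clips). It swings freely: short of upright it falls back to 0, past upright it falls to 1.57 and stays; a blade's weight holds it there.
- spatula_a_grip (a point): Handle point of an icing spatula (326 mm, 85 g; round brown handle, steel blade), 75 mm from the butt end, on the handle's axis; handle 24 mm wide, 18 high here. y toward the butt end, x across, z up. Lying flat it is 15 mm above the table. Handle from y = -62 to +75 mm, sloping down to the butt 1:13 (seats follow); blade 32 x 2 mm, y = -101 to -251, 15 mm lower.
- spatula_a_tip (a point): Near the blade tip of the same spatula, 248 mm from its handle point. One spatula starts flat on the table on each side of the rack, handle toward the robot.
- spatula_b_grip (a point): Handle point of a second, equal spatula, details as for the first. Either spatula may go in either place.
- spatula_b_tip (a point): Near the blade tip of the second spatula.
- spatula_a: The first spatula; origin at the handle-side end of its blade, on the underside (88 mm from its handle point).
- spatula_b: The second spatula, likewise.
- deli_cup: Bystander: clear cup with orange contents, 109 mm wide, 72 mm high, right; leave alone. Origin under its centre.
- timer: Bystander: white kitchen timer with red top, 62 mm wide, 44 mm high, left, near the robot; leave alone. Origin under its centre.
- tape: Bystander: roll of tan tape, 100 mm wide, 25 mm high, right, near the robot; leave alone. Origin under its centre.

How it is judged:
On the way, in this order (a step that is already met when the one before it is completed fails the run):
1. the blade rest stands past upright against its stop, let go (value of joint blade_rest above 1.5 rad and contact force between the fingers and blade_rest below 0.1 N), for 0.3 s.
2. with the rest up, one spatula is home in its two clips (value of joint blade_rest above 1.5 rad and ((x of spatula_a_grip in the frame of place_left between -0.022 and 0.022 m and y of spatula_a_grip in the frame of place_left between -0.007 and 0.007 m and z of spatula_a_grip in the frame of place_left between -0.005 and 0.005 m and x of spatula_a_tip in the frame of place_left above 0.2 m and angle between the y axis of spatula_a_grip and the x axis of place_left, either way round below 0.08 rad and angle between the z axis of spatula_a_grip and the z axis of place_left, either way round below 0.2 rad) or (x of spatula_a_grip in the frame of place_right between -0.022 and 0.022 m and y of spatula_a_grip in the frame of place_right between -0.007 and 0.007 m and z of spatula_a_grip in the frame of place_right between -0.005 and 0.005 m and x of spatula_a_tip in the frame of place_right above 0.2 m and angle between the y axis of spatula_a_grip and the x axis of place_right, either way round below 0.08 rad and angle between the z axis of spatula_a_grip and the z axis of place_right, either way round below 0.2 rad) or (x of spatula_b_grip in the frame of place_left between -0.022 and 0.022 m and y of spatula_b_grip in the frame of place_left between -0.007 and 0.007 m and z of spatula_b_grip in the frame of place_left between -0.005 and 0.005 m and x of spatula_b_tip in the frame of place_left above 0.2 m and angle between the y axis of spatula_b_grip and the x axis of place_left, either way round below 0.08 rad and angle between the z axis of spatula_b_grip and the z axis of place_left, either way round below 0.2 rad) or (x of spatula_b_grip in the frame of place_right between -0.022 and 0.022 m and y of spatula_b_grip in the frame of place_right between -0.007 and 0.007 m and z of spatula_b_grip in the frame of place_right between -0.005 and 0.005 m and x of spatula_b_tip in the frame of place_right above 0.2 m and angle between the y axis of spatula_b_grip and the x axis of place_right, either way round below 0.08 rad and angle between the z axis of spatula_b_grip and the z axis of place_right, either way round below 0.2 rad))), for 0.2 s.
At the end, for the whole second after the job is handed in: The blade rest stands open (joint above 1.5). One spatula is home in each place: its handle point within 22 mm along the rack, 7 mm across and 5 mm in height of the place's point, in line with the rack within 0.08 rad, lying flat within 0.2 rad, blade over the rest; both at rest (value of joint blade_rest above 1.5 rad and (((x of spatula_a_grip in the frame of place_left between -0.022 and 0.022 m and y of spatula_a_grip in the frame of place_left between -0.007 and 0.007 m and z of spatula_a_grip in the frame of place_left between -0.005 and 0.005 m and x of spatula_a_tip in the frame of place_left above 0.2 m and angle between the y axis of spatula_a_grip and the x axis of place_left, either way round below 0.08 rad and angle between the z axis of spatula_a_grip and the z axis of place_left, either way round below 0.2 rad) and (x of spatula_b_grip in the frame of place_right between -0.022 and 0.022 m and y of spatula_b_grip in the frame of place_right between -0.007 and 0.007 m and z of spatula_b_grip in the frame of place_right between -0.005 and 0.005 m and x of spatula_b_tip in the frame of place_right above 0.2 m and angle between the y axis of spatula_b_grip and the x axis of place_right, either way round below 0.08 rad and angle between the z axis of spatula_b_grip and the z axis of place_right, either way round below 0.2 rad)) or ((x of spatula_a_grip in the frame of place_right between -0.022 and 0.022 m and y of spatula_a_grip in the frame of place_right between -0.007 and 0.007 m and z of spatula_a_grip in the frame of place_right between -0.005 and 0.005 m and x of spatula_a_tip in the frame of place_right above 0.2 m and angle between the y axis of spatula_a_grip and the x axis of place_right, either way round below 0.08 rad and angle between the z axis of spatula_a_grip and the z axis of place_right, either way round below 0.2 rad) and (x of spatula_b_grip in the frame of place_left between -0.022 and 0.022 m and y of spatula_b_grip in the frame of place_left between -0.007 and 0.007 m and z of spatula_b_grip in the frame of place_left between -0.005 and 0.005 m and x of spatula_b_tip in the frame of place_left above 0.2 m and angle between the y axis of spatula_b_grip and the x axis of place_left, either way round below 0.08 rad and angle between the z axis of spatula_b_grip and the z axis of place_left, either way round below 0.2 rad))) and linear speed of each of spatula_a, spatula_b below 0.02 m/s); the robot touches nothing.
It fails at once if the clear cup is pushed more than 30 mm (distance of deli_cup from where it was at the start of the episode above 0.03 m).
It fails at once if the kitchen timer is pushed more than 30 mm (distance of timer from where it was at the start of the episode above 0.03 m).
It fails at once if the tape roll is pushed more than 30 mm (distance of tape from where it was at the start of the episode above 0.03 m).
It also fails if it takes over 67 s, if anything falls off the work surface, if the arm or the gripper's body presses on something with over 40 N, if the wrist force passes 120 N, or if a joint passes its speed limit or range.

ROBOT

A 7-joint arm with a two-finger parallel gripper is mounted at the origin on the work surface; the furniture and walls round the work are solid. World frame = base frame: x ahead of the robot, y to its left, z up, the work surface at z = 0. Lengths are in m, angles in rad, forces in N, time in s.
With the tool pointing down it reaches from about 0.425 to 1.025 m from the base axis. Payload 9.4 kg.
Tool frame: the origin (TCP) lies between the finger pads; the fingertips stand robot.tip_reach ahead of it and the grasp point (between the pads) is the TCP (robot.tip_reach is the distance from the TCP to the fingertips, in m); z points along the fingers, y is the direction in which the jaws open and shut (so a half turn about z gives the same grasp; the last joint's range is limited). The gripper opens to 93 mm and grips with 3 to 60 N. Pads are 15 mm wide; open, the fingers measure 128 mm over their backs; the gripper's body (75 mm by 188 mm) begins 65 mm behind the grasp point.
Start: joints at [-1.422, 0.599, -0.003, 1.599, 0.002, 0.943, -0.08], TCP at [0.162, 0.707, 0.238] pointing down, gripper open.
Joint ranges: [-2.57, 2.57], [-0.35, 1.97], [-1.29, 1.29], [0.11, 2.56], [-1.05, 4.19], [0.11, 1.86], [-2.63, 2.63]. Speed limits (rad/s): [2.22, 2.22, 3.01, 3.01, 3.14, 3.14, 3.14].

INTERFACE

Orientations are given as a rotation vector (axis times angle).
In Python, from bench import robot gives the robot as it stands.
- The arm moves only by the tool apply_moves, never from a script. Its argument "rows" is a list of rows, each a list of 5 numbers: the opening in per cent of the stroke, from 0 (shut) to 100 (fully open), then the shift along the tool's x, y, z in m, then the turn about the tool's z in rad. In form: [[jaw, dx, dy, dz, yaw], ...]. A call has 1 to 8 rows; each row is the pose to reach, as a shift and turn from the pose commanded when the call began, along the tool's axes at that moment; what a row does not reach only later rows make up. A row lasts 1/8 s, in which the tool goes at most 62.5 mm and 10.7 degrees, less where a joint would pass 70% of its speed; a pose out of reach is approached as far as the arm can. A call with a gripper value outside its range is refused whole. The fingers move at their own pace and stop on an object; "squeeze" is the grip in N (left out, the last holds). Time passes only in rows, so rows that repeat a pose let the fingers close. It gives the time, the measured TCP pose, the force and the opening at its end, in the units of the state.
- robot.get_state(): the state, without advancing time (a new reading comes with each control period).
- robot.snapshot(name): name is "scene" or "side" or "wrist"; returns a dict with "color" (420x560x3 uint8, red, green, blue), "intrinsics" (3x3 intrinsics, pixels), "rvec" (rotation vector, rad) and "tvec" (3), from world to camera coordinates, as OpenCV has them. Camera axes: x right, y down, z forward; pixel columns grow to the right and rows downward; lengths in m; the calibration is good to about 2 mm. The wrist camera is an equidistant fisheye: a pixel r from the principal point sees the ray r / f radians off the axis. A picture is of the moment at which its call begins. There is no depth.
- robot.hand_in(): hands the job in, once; it reports no verdict.
Trained networks look in a picture, given as the dict that the camera call returned (one of the last four; its "shot" number tells which), for a name from the list of things; names that differ only in an ending like _2 or _b are one class to them, and where a whole thing is asked for, a point or a joint stands for the part that bears it (a point fixed in the world has none). Each returns a list of dicts, best first, with "score" (0 to 1); they miss things now and then, are a little off and sometimes report something else, mostly with a low value. They report only what shows in the picture. A call takes as long as a camera call.
- robot.cut_out(thing, picture): "pixels" (420x560 bool, what is visible of it).
- robot.spot_point(thing, picture): "position" ([x, y, z] in m, in the coordinates of the camera as it stood for that picture, good to about 4 mm: a listed point, or the origin of a listed thing).
The state is a dict: "clock": time; "joint_positions": joint angles; "dq": joint speeds; "effort": joint torques, N m; "eef_pos": TCP position; "tool_rot": TCP orientation; "contact_force": force on the tool from outside, world axes, zero at the start; "moment": the same for the moment, N m; "width": finger opening in m.
Only numpy, scipy, OpenCV 4.12 (cv2) and the standard library are available. Lean on these libraries where they do the work, as an engineer would, in place of code of your own. Each camera call takes 0.05 s, during which the arm holds its last target. There are 200 camera calls.

## Working session

There is one attempt and no reset: what is moved stays moved. The work goes in short steps, Python scripts to look and compute and a tool call to move; the robot and the scene stay as the last step left them, time stands still between calls to the robot, and variables do not carry over. Pictures are saved under pics/ and viewed, about 8 in all and at most 12, crops included, and the job is handed in when it is done.

Besides the shell and the picture viewer there is one more tool, called after "Request:" as a command line: name --pt "numbers of a row" for each row, then --argument value for the rest. apply_moves: Moves the arm, as the interface text tells. Its arguments: {"type":"object","properties":{"rows":{"type":"array"},"squeeze":{"type":"number"}},"required":["rows"]}

```bash
mkdir -p pics; cat > h.py <<'E'
import numpy as np, cv2
from scipy.spatial.transform import Rotation as R
from bench import robot
def snap(cam,save=None):
    s=robot.snapshot(cam)
    if save: cv2.imwrite(f'pics/{save}.png',s['color'][:,:,::-1])
    return s
def world(p,s):
    return R.from_rotvec(np.ravel(s['rvec'])).inv().apply(np.ravel(p)-np.ravel(s['tvec']))
def find(names,s,n=2):
    out={}
    for t in names:
        for d in robot.spot_point(t,s)[:n]:
            w=world(d['position'],s); out.setdefault(t,[]).append(w); print(t,round(d['score'],2),w.round(4))
    return out
def st():
    s=robot.get_state()
    r=R.from_rotvec(s['tool_rot'])
    print('t',round(s['clock'],2),'p',np.round(s['eef_pos'],4),'F',np.round(s['contact_force'],1),'w',round(s['width'],4),'q',np.round(s['joint_positions'],2))
    print('axes x',r.as_matrix()[:,0].round(3),'y',r.as_matrix()[:,1].round(3),'z',r.as_matrix()[:,2].round(3))
    return s,r
E
python3 - <<'E'
from h import *
st(); print(robot.tip_reach)
for c in ('scene','side'):
    s=snap(c,c+'0'); print(c)
    find(['rail_far','rail_near','place_left','place_right','rest_grip','rest_hinge','rack','deli_cup','timer','tape'],s,1)
    find(['spatula_a_grip','spatula_a_tip'],s,4)
a=cv2.imread('pics/scene0.png');b=cv2.imread('pics/side0.png')
cv2.imwrite('pics/both0.png',cv2.resize(np.vstack([a,b]),(400*1,600)))
E
```

```text
t 0.0 p [0.1623 0.7062 0.2368] F [ 0.3  1.3 -0. ] w 0.0933 q [-1.42  0.6  -0.    1.6   0.    0.94 -0.08]
axes x [-0.975  0.224 -0.   ] y [ 0.224  0.975 -0.002] z [-0.    -0.002 -1.   ]
0.019
scene
rail_far 0.83 [ 0.5422 -0.0224  0.0655]
rail_near 0.6 [ 0.471  -0.0121  0.0629]
place_right 0.62 [ 0.5013 -0.0522  0.0833]
rest_grip 0.47 [ 0.6991 -0.0396  0.0339]
rest_hinge 0.63 [ 0.6572 -0.0325  0.0213]
rack 0.92 [ 0.5966 -0.0275 -0.0026]
deli_cup 0.76 [ 0.568  -0.4729  0.0018]
timer 0.73 [ 0.3698  0.4166 -0.0076]
tape 0.88 [ 0.3926 -0.4298 -0.0026]
spatula_a_grip 0.88 [ 0.4346 -0.2917  0.0133]
spatula_a_tip 0.73 [ 0.687  -0.3262  0.0028]
side
rail_far 0.73 [ 0.5418 -0.0158  0.0726]
rail_near 0.84 [ 0.4687 -0.014   0.0658]
place_right 0.69 [ 0.5037 -0.0483  0.0865]
rest_grip 0.65 [ 0.7018 -0.0329  0.0391]
rest_hinge 0.79 [ 0.663  -0.0285  0.0215]
rack 0.74 [ 0.5977 -0.0253  0.0024]
deli_cup 0.2 [ 0.3931 -0.4286  0.0012]
timer 0.84 [3.704e-01 4.185e-01 4.000e-04]
tape 0.8 [ 3.940e-01 -4.305e-01  2.000e-04]
spatula_a_grip 0.53 [ 0.4384 -0.2922  0.0178]
spatula_a_tip 0.8 [ 0.6855 -0.3228  0.0026]
```

View pics/scene0.png

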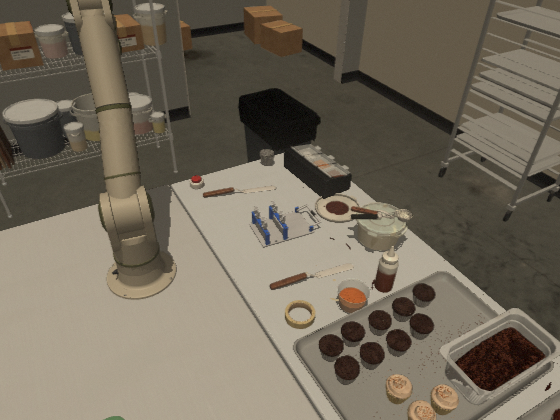

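The scene view shows the rack at about (285,220), with one spatula on each side: left at (235,190), right at (310,275). I'm moving above the rack to look from near.

Request:
apply_moves --pt "100 -0.59 -0.62 -0.11 1.445" --pt "100 -0.59 -0.62 -0.11 1.445" --pt "100 -0.59 -0.62 -0.11 1.445" --pt "100 -0.59 -0.62 -0.11 1.445" --pt "100 -0.59 -0.62 -0.11 1.445" --pt "100 -0.59 -0.62 -0.11 1.445" --pt "100 -0.59 -0.62 -0.11 1.445" --pt "100 -0.59 -0.62 -0.11 1.445"

```text
clock: 2.3
eef_pos: [0.4159, 0.2783, 0.302]
tool_rot: [-2.335, -2.102, -0.002]
contact_force: [1.0, -0.5, 0.8]
width: 0.0929
```

```bash
python3 - <<'E'
from h import *
s,r=st()
im=snap('wrist','w0')
find(['spatula_b_grip','spatula_b_tip','rail_far','rail_near','rest_hinge','rest_grip'],im,3)
im=snap('scene');find(['spatula_b_grip','spatula_b_tip'],im,3)
for t in [(0.60,-0.03,0.35)]:
    print(r.inv().apply(np.array(t)-s['eef_pos']).round(4))
E
```

```text
t 2.3 p [0.4159 0.2783 0.302 ] F [ 1.  -0.5  0.8] w 0.0929 q [-1.06  0.27  0.46  2.05 -0.16  0.86 -0.62]
axes x [0.105 0.995 0.001] y [ 0.995 -0.105  0.001] z [ 0.001  0.001 -1.   ]
spatula_b_tip 0.55 [6.702e-01 2.347e-01 6.000e-04]
rail_far 0.59 [ 0.5444 -0.0205  0.0697]
rail_near 0.74 [ 0.4723 -0.0102  0.0641]
spatula_b_grip 0.74 [0.4375 0.3009 0.0164]
spatula_b_tip 0.85 [ 6.708e-01  2.382e-01 -5.000e-04]
[-0.2873  0.2154 -0.0481]
```

Request:
apply_moves --pt "100 -0.283 0.31 0.08 0" --pt "100 -0.283 0.31 0.08 0" --pt "100 -0.283 0.31 0.08 0" --pt "100 -0.283 0.31 0.08 0" --pt "100 -0.283 0.31 0.08 0" --pt "100 -0.283 0.31 0.08 0" --pt "100 -0.283 0.31 0.08 0" --pt "100 -0.283 0.31 0.08 0"

```text
clock: 3.8
eef_pos: [0.6965, -0.0363, 0.2197]
tool_rot: [2.333, 2.102, -0.004]
contact_force: [-0.9, -0.2, 0.7]
width: 0.0931
```

```bash
python3 - <<'E'
from h import *
s,r=st()
im=snap('wrist','w1')
find(['rail_far','rail_near','rest_hinge','rest_grip','place_left','place_right','rack'],im,1)
print(R.from_rotvec(np.ravel(im['rvec'])).inv().apply(-np.ravel(im['tvec'])))
for t in [(0.70,-0.036,0.1)]:
    print(r.inv().apply(np.array(t)-s['eef_pos']).round(4))
E
```

```text
t 3.8 p [ 0.6965 -0.0363  0.2197] F [-0.9 -0.2  0.7] w 0.0931 q [-0.3   0.62  0.43  1.7  -0.31  0.89  0.16]
axes x [ 0.104  0.995 -0.003] y [ 0.995 -0.104 -0.001] z [-0.001 -0.002 -1.   ]
rail_far 0.91 [ 0.5442 -0.0203  0.0695]
rail_near 0.9 [ 0.4715 -0.0131  0.0662]
rest_hinge 0.93 [ 0.6566 -0.031   0.0206]
rest_grip 0.63 [ 0.7009 -0.0336  0.0355]
place_left 0.8 [0.5086 0.0142 0.0881]
place_right 0.97 [ 0.5045 -0.0481  0.0865]
rack 0.79 [ 0.5917 -0.0227  0.001 ]
[0.70482047 0.04640087 0.36717795]
[0.001  0.0036 0.1197]
```

View pics/w1.png

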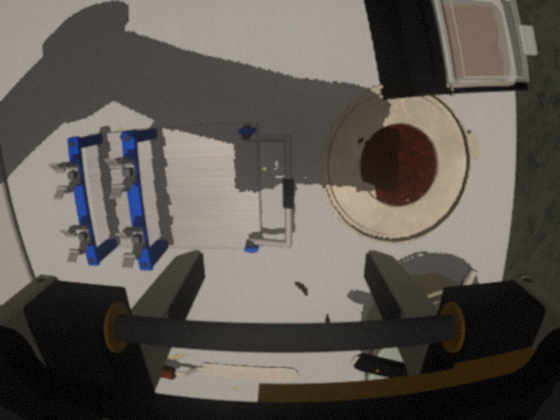

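The wrist view shows the bail's black sleeve at (288,192), the plate rim close beyond it at x≈325, and the pot lower right. I'll go down with the jaws only partly open.

Request:
apply_moves --pt "33 0.001 0.004 0.06 0" --pt "33 0.001 0.004 0.1 0" --pt "33 0.001 0.004 0.12 0" --pt "33 0.001 0.004 0.15 0" --pt "33 0.001 0.004 0.175 0" --pt "5 0.001 0.004 0.175 0" --pt "5 0.001 0.004 0.175 0" --pt "5 0.001 0.004 0.175 0" --squeeze 5

```text
clock: 5.2
eef_pos: [0.7003, -0.032, 0.048]
tool_rot: [2.328, 2.107, 0.003]
contact_force: [-0.2, 0.6, 0.0]
width: 0.0172
```

```bash
python3 - <<'E'
from h import *
s,r=st()
im=snap('wrist','w2')
find(['rail_far','rail_near','rest_hinge','rest_grip'],im,1)
E
```

```text
t 5.2 p [ 0.7003 -0.032   0.048 ] F [-0.2  0.6  0. ] w 0.0172 q [-0.23  0.81  0.32  1.8  -0.42  0.6   0.24]
axes x [0.1   0.995 0.   ] y [ 0.995 -0.1    0.002] z [ 0.002 -0.    -1.   ]
rail_far 0.94 [ 0.546  -0.0206  0.0692]
rail_near 0.21 [ 0.5455 -0.02    0.0709]
rest_hinge 0.91 [ 0.6568 -0.031   0.0201]
rest_grip 0.59 [ 0.7003 -0.0333  0.0343]
```

Request:
apply_moves --pt "33 0 0 0.008 0" --pt "33 -0.002 0 0.008 0" --pt "2 -0.002 0 0.008 0" --pt "2 -0.002 0 0.008 0" --pt "2 -0.002 0 0.008 0" --pt "2 -0.002 0 0.008 0" --pt "2 -0.002 0 0.008 0" --squeeze 6

```text
clock: 6.32
eef_pos: [0.7005, -0.0343, 0.0389]
tool_rot: [2.328, 2.106, 0.003]
contact_force: [5.1, -0.2, 0.5]
width: 0.0118
```

Request:
apply_moves --pt "2 0 -0.0044 -0.0106 0" --pt "2 0 -0.0114 -0.0197 0" --pt "2 0 -0.0205 -0.0267 0" --pt "2 0 -0.0311 -0.0311 0" --pt "2 0 -0.0425 -0.0326 0" --pt "2 0 -0.0501 -0.0319 0" --pt "2 0 -0.0524 -0.0315 0" --pt "2 0 -0.0524 -0.0315 0"

```text
clock: 7.32
eef_pos: [0.6471, -0.0287, 0.0698]
tool_rot: [-2.329, -2.108, 0.0]
contact_force: [1.1, -0.3, 4.6]
width: 0.0121
```

Request:
apply_moves --pt "35 0 0 0 0" --pt "35 0 0 0 0" --pt "35 0 0 0 0" --pt "35 0 0 -0.06 0" --pt "35 0 0 -0.12 0" --pt "60 0 0 -0.15 0" --pt "60 0 0 -0.15 0"

```text
clock: 8.2
eef_pos: [0.648, -0.0289, 0.2224]
tool_rot: [2.328, 2.106, 0.005]
contact_force: [-0.7, -0.0, -1.0]
width: 0.0478
```

```bash
python3 - <<'E'
from h import *
s,r=st()
im=snap('wrist','w3')
find(['rail_far','rail_near','rest_hinge','rest_grip','place_left','place_right','rack'],im,1)
for c in ('scene','side'):
  im=snap(c,c+'3'); find(['rest_grip','place_left','place_right','rack','rail_near','rail_far','spatula_a_grip','spatula_a_tip'],im,2)
E
```

```text
t 8.2 p [ 0.648  -0.0289  0.2224] F [-0.7 -0.  -1. ] w 0.0478 q [-0.33  0.55  0.44  1.82 -0.31  0.83  0.16]
axes x [0.1   0.995 0.001] y [ 0.995 -0.1    0.004] z [ 0.004  0.    -1.   ]
rail_far 0.96 [ 0.5422 -0.0213  0.0701]
rail_near 0.62 [ 0.4702 -0.0134  0.0666]
rest_hinge 0.94 [ 0.6584 -0.0323  0.0195]
rest_grip 0.88 [ 0.6478 -0.0266  0.0641]
place_left 0.62 [0.5111 0.0126 0.0849]
place_right 0.61 [ 0.5034 -0.0489  0.0882]
rest_grip 0.64 [ 0.6481 -0.0379  0.0626]
rest_grip 0.63 [ 0.6835 -0.3266  0.0035]
place_left 0.83 [0.5066 0.0155 0.0823]
place_left 0.53 [ 0.5225  0.2765 -0.0032]
place_right 0.73 [ 0.5015 -0.0496  0.0839]
rack 0.61 [ 0.5956 -0.0309 -0.002 ]
rack 0.48 [ 0.6556 -0.033   0.0213]
rail_near 0.76 [ 0.4689 -0.0119  0.0642]
spatula_a_grip 0.67 [ 0.4721 -0.0115  0.0639]
spatula_a_grip 0.63 [ 0.4333 -0.2933  0.0121]
spatula_a_tip 0.72 [ 6.867e-01 -3.267e-01  1.000e-04]
spatula_a_tip 0.67 [ 0.3731  0.4182 -0.0059]
rest_grip 0.48 [ 0.6507 -0.0278  0.0653]
rest_grip 0.4 [ 0.5244  0.2847 -0.0038]
place_left 0.96 [0.5105 0.022  0.0879]
place_right 0.73 [ 0.5024 -0.0502  0.0889]
place_right 0.2 [0.681  0.2357 0.0051]
rack 0.83 [ 5.943e-01 -2.560e-02 -1.000e-04]
rail_near 0.94 [ 0.4684 -0.0159  0.0652]
rail_near 0.45 [ 0.4341 -0.291   0.0144]
rail_far 0.82 [ 0.5442 -0.0189  0.0717]
spatula_a_grip 0.72 [ 0.4352 -0.291   0.0151]
spatula_a_tip 0.83 [ 0.6842 -0.3206  0.0027]
spatula_a_tip 0.57 [ 0.5442 -0.0187  0.0736]
```

View pics/w3.png

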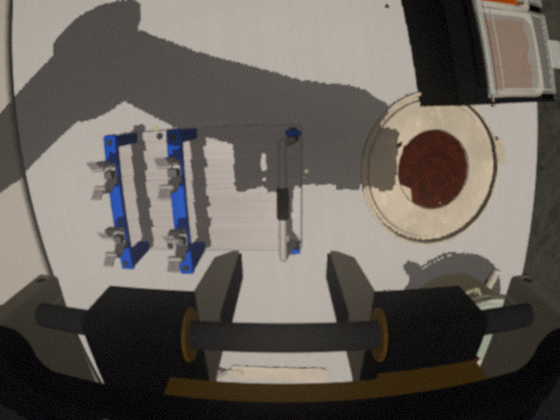

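The rest stands open: its bar is at 64 mm height, just on the clip side of the hinge. Next, the right-hand spatula.

Request:
apply_moves --pt "75 -0.283 -0.186 0 1.6" --pt "75 -0.283 -0.186 0 1.6" --pt "75 -0.283 -0.186 0 1.6" --pt "75 -0.283 -0.186 0 1.6" --pt "75 -0.283 -0.186 0 1.6" --pt "75 -0.283 -0.186 0.05 1.6" --pt "75 -0.283 -0.186 0.1 1.6" --pt "75 -0.283 -0.186 0.1 1.6"

```text
clock: 10.5
eef_pos: [0.432, -0.2915, 0.1172]
tool_rot: [-3.139, 0.058, 0.007]
contact_force: [0.3, 0.3, 1.0]
width: 0.0699
```

Request:
apply_moves --pt "75 0 0 0 0.11" --pt "75 0 0 0 0.11"

```text
clock: 10.75
eef_pos: [0.4338, -0.2918, 0.1197]
tool_rot: [3.134, -0.217, -0.001]
contact_force: [-0.6, -0.1, 0.3]
width: 0.0695
```

```bash
cat >> h.py <<'E'
def rel(s,r,t,ydir=None):
    t=np.array(t); d=r.inv().apply(t-s['eef_pos']).round(4)
    yaw=0
    if ydir is not None:
        v=r.inv().apply([*ydir,0]); yaw=-np.arctan2(v[0],v[1]); yaw=(yaw+np.pi/2)%np.pi-np.pi/2
    print('rel',d,'yaw',round(float(yaw),3))
E
python3 - <<'E'
from h import *
s,r=st()
im=snap('wrist','w4')
o=find(['spatula_a_grip','spatula_a_tip'],im,2)
g=np.array([.4354,-.292]);t=np.array([.6855,-.3245]);d=(t-g)/np.linalg.norm(t-g)
rel(s,r,[*g,.023],[-d[1],d[0]])
if len(o)==2:
  g=o['spatula_a_grip'][0][:2];t=o['spatula_a_tip'][0][:2];d=(t-g)/np.linalg.norm(t-g);rel(s,r,[*g,.023],[-d[1],d[0]])
sc=robot.snapshot('scene')
K=np.array(sc['intrinsics']);Rm=R.from_rotvec(np.ravel(sc['rvec']));C=Rm.inv().apply(-np.ravel(sc['tvec']))
for u,v,z in [(380,228,.08),(352,210,.1),(405,215,.1),(363,247,.02),(337,208,0.02)]:
    ray=Rm.inv().apply(np.linalg.solve(K,[u,v,1.]));print((u,v),(C+ray*(z-C[2])/ray[2]).round(3))
E
```

```text
t 10.75 p [ 0.4338 -0.2918  0.1197] F [-0.6 -0.1  0.3] w 0.0695 q [ 0.01  0.65  0.72  2.19 -0.81  0.59 -0.37]
axes x [ 0.99  -0.138 -0.001] y [-0.138 -0.99   0.   ] z [-0.001 -0.    -1.   ]
spatula_a_grip 0.95 [ 0.4337 -0.2903  0.0164]
rel [ 0.0017 -0.0001  0.0967] yaw -0.009
(380, 228) [ 0.84  -0.279  0.08 ]
(352, 210) [ 0.795 -0.16   0.1  ]
(405, 215) [ 0.957 -0.281  0.1  ]
(363, 247) [ 0.765 -0.285  0.02 ]
(337, 208) [ 0.817 -0.042  0.02 ]
```

View pics/w4.png

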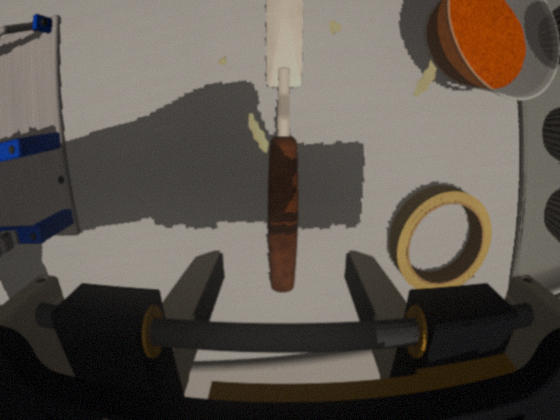

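The handle lies straight between the fingers at (282,140–290), and the tape and cup are clear of them. I'm going down and gripping.

Request:
apply_moves --pt "70 0.001 0 0.06 -0.008" --pt "70 0.001 0 0.09 -0.008" --pt "70 0.001 0 0.098 -0.008" --pt "70 0.001 0 0.098 -0.008" --pt "5 0.001 0 0.098 -0.008" --pt "5 0.001 0 0.098 -0.008" --pt "5 0.001 0 0.098 -0.008" --pt "5 0.001 0 0.098 -0.008" --squeeze 50

```text
clock: 11.95
eef_pos: [0.4349, -0.2918, 0.0221]
tool_rot: [3.135, -0.205, 0.001]
contact_force: [-0.2, 0.3, 0.4]
width: 0.0298
```

Request:
apply_moves --pt "5 0 0 0 0" --pt "5 0 0 0 0" --pt "5 0 0 0 0"

```text
clock: 12.32
eef_pos: [0.4348, -0.2918, 0.0219]
tool_rot: [-3.135, 0.206, -0.0]
contact_force: [-0.1, 1.1, 2.7]
width: 0.0233
```

```bash
python3 - <<'E'
from h import *
s,r=st()
E
```

```text
t 12.32 p [ 0.4348 -0.2918  0.0219] F [-0.1  1.1  2.7] w 0.0233 q [ 0.19  0.77  0.44  2.22 -1.    0.36 -0.21]
axes x [ 0.991 -0.131  0.   ] y [-0.131 -0.991 -0.   ] z [ 0.  0. -1.]
```

Request:
apply_moves --pt "5 0 0 -0.04 0" --pt "5 0 0 -0.09 0" --pt "5 0 0 -0.14 0" --pt "5 0.01 -0.06 -0.18 -0.01" --pt "5 0.018 -0.12 -0.18 -0.031" --pt "5 0.0365 -0.18 -0.18 -0.031" --pt "5 0.0365 -0.23 -0.18 -0.031" --pt "5 0.0365 -0.248 -0.18 -0.031"

```text
clock: 13.32
eef_pos: [0.5035, -0.0469, 0.2012]
tool_rot: [-3.137, 0.149, 0.002]
contact_force: [0.2, -0.3, -0.6]
width: 0.0233
```

```bash
cat > chk.py <<'E'
from h import *
import sys
def frame(s):  # rack origin & heading from fixed points
    pass
tag,side=sys.argv[1],sys.argv[2]
names=['spatula_a_grip','spatula_a_tip','place_left','place_right','rail_far','rail_near','rest_grip']
s,r=st()
for c in ('wrist','scene','side'):
    print(c); find(names,snap(c,c+tag),2)
E
python3 chk.py 5 right
```

```text
t 13.32 p [ 0.5035 -0.0469  0.2012] F [ 0.2 -0.3 -0.6] w 0.0233 q [-0.64  0.55  0.93  2.17 -0.66  0.74 -0.93]
axes x [ 0.995 -0.095 -0.001] y [-0.095 -0.995 -0.001] z [-0.001  0.001 -1.   ]
wrist
spatula_a_grip 0.96 [ 0.5022 -0.0483  0.1964]
spatula_a_tip 0.53 [ 0.591  -0.0581  0.1812]
place_left 0.87 [0.5121 0.0119 0.0842]
rail_far 0.91 [ 0.5426 -0.021   0.0694]
rail_near 0.85 [ 0.4716 -0.0124  0.0661]
rest_grip 0.84 [ 0.6466 -0.0299  0.0647]
rest_grip 0.4 [6.739e-01 2.367e-01 6.000e-04]
scene
spatula_a_grip 0.81 [ 0.5046 -0.0512  0.1965]
spatula_a_tip 0.59 [ 0.7543 -0.0782  0.1796]
place_left 0.87 [0.5078 0.0162 0.0851]
place_right 0.7 [ 0.502  -0.0496  0.0837]
rail_far 0.8 [ 0.5435 -0.0213  0.063 ]
rail_near 0.65 [ 0.47   -0.0108  0.0597]
rest_grip 0.52 [ 0.6472 -0.0333  0.0617]
side
spatula_a_grip 0.6 [ 0.5685 -0.4704 -0.0029]
spatula_a_grip 0.56 [ 0.5035 -0.0497  0.1935]
spatula_a_tip 0.84 [ 0.7549 -0.0734  0.1798]
place_left 0.88 [0.5071 0.0168 0.0872]
place_left 0.21 [ 0.3939 -0.434   0.0016]
place_right 0.74 [ 0.5034 -0.0509  0.0851]
rail_far 0.74 [ 0.5417 -0.017   0.0737]
rail_far 0.57 [0.3734 0.4221 0.0011]
rail_near 0.71 [ 0.4673 -0.0121  0.0639]
rest_grip 0.42 [ 0.6524 -0.0264  0.0667]
```

View pics/wrist5.png

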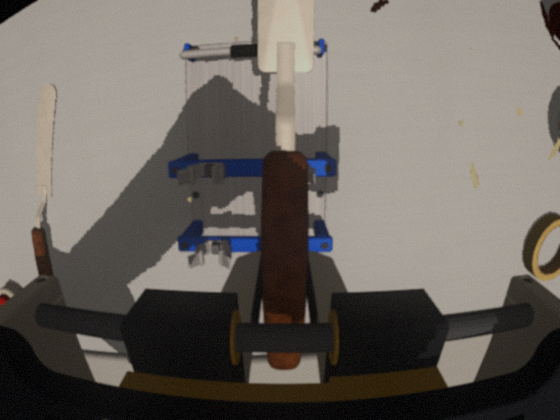

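The handle lies over the right-hand clips, in line with the rack, and the rest bar is at (255,48). I'm lowering to just above the clip mouths and rechecking.

Request:
apply_moves --pt "5 0 0 0.03 0.005" --pt "5 0 0 0.06 0.005" --pt "5 0 0 0.07 0.005" --pt "5 0 0 0.07 0.005"

```text
clock: 15.02
eef_pos: [0.5032, -0.0511, 0.1318]
tool_rot: [3.137, -0.166, -0.001]
contact_force: [-0.2, -0.5, -0.6]
width: 0.0235
```

```bash
python3 chk.py 6 right; python3 - <<'E'
import cv2
s=cv2.imread('pics/side6.png');print(s.shape)
import sys; sys.path.insert(0,'.')
from h import *
im=robot.snapshot('side');P=cv2.projectPoints(np.array([[.5035,-.05,.1]]),np.ravel(im['rvec']),np.ravel(im['tvec']),np.array(im['intrinsics']),None)[0].ravel();print(P)
im2=robot.snapshot('scene');Q=cv2.projectPoints(np.array([[.5035,-.05,.1]]),np.ravel(im2['rvec']),np.ravel(im2['tvec']),np.array(im2['intrinsics']),None)[0].ravel();print(Q)
def crop(i,p):
    u,v=map(int,p);u=min(max(u,60),500);v=min(max(v,50),370);return cv2.resize(i[v-50:v+50,u-60:u+60,::-1],(600,500)[:2] if 0 else (400,333),interpolation=cv2.INTER_CUBIC)
cv2.imwrite('pics/c6.png',np.hstack([crop(im['color'],P),crop(im2['color'],Q)]))
E
```

```text
t 15.03 p [ 0.5032 -0.0511  0.1318] F [-0.2 -0.5 -0.6] w 0.0235 q [-0.52  0.63  0.78  2.22 -0.82  0.6  -0.8 ]
axes x [ 0.994 -0.105 -0.001] y [-0.105 -0.994  0.   ] z [-0.001 -0.    -1.   ]
wrist
spatula_a_grip 0.57 [ 0.5021 -0.0533  0.1269]
spatula_a_grip 0.43 [0.5084 0.0106 0.0857]
place_left 0.65 [0.5115 0.0141 0.0852]
rail_far 0.79 [ 0.543  -0.0194  0.0681]
rail_near 0.7 [ 0.4703 -0.0132  0.0643]
rail_near 0.6 [ 0.5452 -0.0192  0.0681]
rest_grip 0.73 [ 0.6468 -0.0271  0.0657]
rest_grip 0.56 [ 0.5936 -0.0632  0.1096]
scene
spatula_a_tip 0.88 [ 0.7538 -0.0761  0.1097]
place_left 0.82 [0.5074 0.0134 0.083 ]
place_right 0.57 [ 0.5022 -0.0496  0.0847]
rail_far 0.63 [ 0.54   -0.0214  0.0677]
rail_far 0.58 [ 0.3907 -0.4332 -0.0029]
rail_near 0.59 [ 0.4728 -0.0137  0.0618]
rest_grip 0.41 [ 0.6461 -0.0343  0.0641]
rest_grip 0.36 [ 0.5036 -0.0531  0.1234]
side
spatula_a_grip 0.73 [ 0.5056 -0.0513  0.1248]
spatula_a_grip 0.45 [ 0.5457 -0.0171  0.0717]
spatula_a_tip 0.69 [ 0.7558 -0.0755  0.1108]
place_left 0.82 [0.5083 0.0218 0.0884]
place_left 0.36 [ 5.701e-01 -4.689e-01 -1.000e-04]
place_right 0.89 [ 0.5055 -0.0508  0.0872]
rail_far 0.83 [ 0.5451 -0.0161  0.0738]
rail_far 0.28 [ 0.5032 -0.0507  0.127 ]
rail_near 0.74 [ 0.4683 -0.0144  0.0647]
rest_grip 0.46 [ 0.649  -0.0291  0.0651]
(420, 560, 3)
[291.25825233 197.98629648]
[272.67013927 216.70553307]
```

View pics/c6.png

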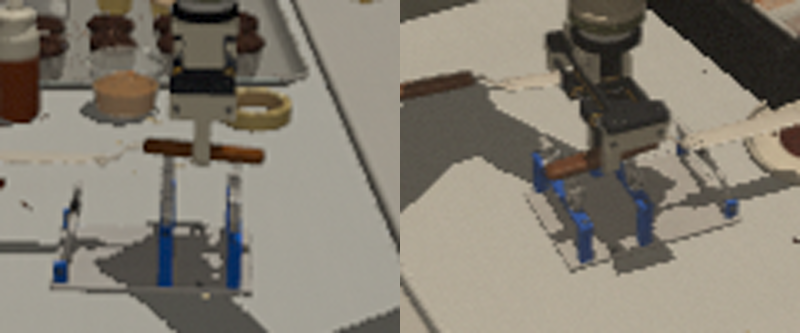

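Request:
apply_moves --pt "5 0 -0.001 0.008 0" --pt "5 0 -0.001 0.014 0" --pt "5 0 -0.001 0.02 0" --pt "5 0 -0.001 0.025 0" --pt "5 0 -0.001 0.03 0" --pt "5 0 -0.001 0.035 0" --pt "5 0 -0.001 0.04 0" --pt "5 0 -0.001 0.041 0" --squeeze 60

```text
clock: 17.32
eef_pos: [0.5035, -0.0496, 0.0919]
tool_rot: [-3.135, 0.166, -0.001]
contact_force: [-7.4, 3.5, 39.0]
width: 0.0232
```

```bash
python3 chk.py 7 right|egrep -v 'rail|left|rest'
```

```text
t 17.32 p [ 0.5035 -0.0496  0.0919] F [-7.4  3.5 39. ] w 0.0232 q [-0.45  0.68  0.67  2.25 -0.92  0.52 -0.72]
axes x [ 0.994 -0.105  0.001] y [-0.105 -0.994 -0.002] z [ 0.001  0.002 -1.   ]
wrist
spatula_a_grip 0.83 [ 0.5024 -0.0505  0.0863]
spatula_a_grip 0.38 [ 0.592  -0.0616  0.0709]
scene
spatula_a_grip 0.53 [ 0.5062 -0.0537  0.0813]
spatula_a_tip 0.59 [ 0.7563 -0.0769  0.0734]
place_right 0.68 [ 0.4998 -0.0515  0.0814]
place_right 0.49 [ 0.3913 -0.4317 -0.0036]
side
spatula_a_grip 0.5 [ 0.5019 -0.0517  0.0831]
spatula_a_grip 0.47 [ 0.5689 -0.4693  0.0009]
spatula_a_tip 0.72 [ 0.7568 -0.0751  0.0738]
place_right 0.69 [ 0.5031 -0.0511  0.0842]
place_right 0.36 [0.6774 0.2382 0.004 ]
```

Request:
apply_moves --pt "55 0 0 -0.001 0" --pt "55 0 0 -0.001 0" --pt "55 0 0 -0.001 0" --pt "55 0 0 -0.001 0" --pt "55 0 0 -0.04 0" --pt "55 0 0 -0.09 0" --pt "55 0 0 -0.13 0" --pt "55 0 0 -0.13 0"

```text
clock: 19.52
eef_pos: [0.5046, -0.0499, 0.2229]
tool_rot: [-3.137, 0.164, -0.007]
contact_force: [-0.2, 0.4, -0.8]
width: 0.0513
```

```bash
python3 chk.py 8 right|egrep -v 'rail|left'; python3 - <<'E'
from h import *
s,r=st()
rel(s,r,[.4375,.301,.22],[.27,.963])
im=robot.snapshot('side');im2=robot.snapshot('scene')
def crop(i):
    u,v=[int(x) for x in cv2.projectPoints(np.array([[.56,-.05,.1]]),np.ravel(i['rvec']),np.ravel(i['tvec']),np.array(i['intrinsics']),None)[0].ravel()];return cv2.resize(i['color'][v-50:v+50,u-60:u+60,::-1],(400,333),interpolation=cv2.INTER_CUBIC)
cv2.imwrite('pics/c8.png',np.hstack([crop(im),crop(im2)]))
E
```

```text
t 19.52 p [ 0.5046 -0.0499  0.2229] F [-0.2  0.4 -0.8] w 0.0513 q [-0.67  0.52  0.98  2.15 -0.63  0.78 -0.97]
axes x [ 0.995 -0.104  0.004] y [-0.104 -0.995 -0.001] z [ 0.004  0.    -1.   ]
wrist
spatula_a_grip 0.71 [ 0.5023 -0.0541  0.089 ]
spatula_a_tip 0.22 [ 0.5191  0.2835 -0.0011]
place_right 0.43 [ 5.203e-01  2.826e-01 -1.000e-04]
rest_grip 0.63 [ 0.6494 -0.0313  0.0648]
rest_grip 0.34 [ 0.5447 -0.0219  0.07  ]
scene
spatula_a_grip 0.89 [ 0.5022 -0.0504  0.0805]
spatula_a_grip 0.57 [ 0.4695 -0.0104  0.0627]
spatula_a_tip 0.55 [ 0.755  -0.0804  0.0726]
place_right 0.84 [ 0.5017 -0.0497  0.0827]
rest_grip 0.47 [ 0.3712  0.4163 -0.0046]
rest_grip 0.43 [ 0.6464 -0.0338  0.0646]
side
spatula_a_tip 0.84 [ 0.7542 -0.0809  0.074 ]
place_right 0.98 [ 0.506  -0.0529  0.0868]
rest_grip 0.52 [ 0.6497 -0.0295  0.0643]
t 20.73 p [ 0.5034 -0.0498  0.2209] F [ 0.2  0.4 -0.4] w 0.0512 q [-0.67  0.52  0.97  2.15 -0.63  0.78 -0.97]
axes x [ 0.994 -0.105  0.   ] y [-0.105 -0.994 -0.   ] z [ 0.  0. -1.]
rel [-0.1024 -0.3419  0.0009] yaw 0.168
```

View pics/c8.png

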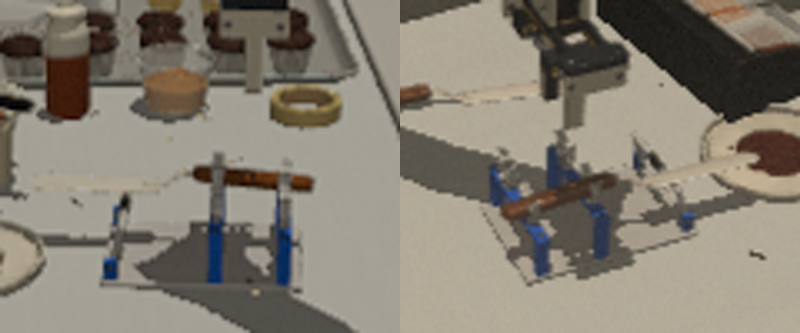

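The right spatula is seated level in both clips, with its blade over the rest. Next, the left spatula; the gripper needs a half turn on the way to keep the last joint in range.

Request:
apply_moves --pt "75 -0.102 -0.342 -0.02 -2.97" --pt "75 -0.102 -0.342 -0.02 -2.97" --pt "75 -0.102 -0.342 -0.02 -2.97" --pt "75 -0.102 -0.342 -0.02 -2.97" --pt "75 -0.102 -0.342 -0.02 -2.97" --pt "75 -0.102 -0.342 -0.02 -2.97" --pt "75 -0.102 -0.342 -0.02 -2.97" --pt "75 -0.102 -0.342 -0.02 -2.97"

```text
clock: 21.82
eef_pos: [0.4375, 0.3018, 0.2408]
tool_rot: [2.4, 2.027, -0.0]
contact_force: [0.5, 0.2, -0.6]
width: 0.0695
```

```bash
python3 - <<'E'
from h import *
s,r=st()
y=r.as_matrix()[:,1]; print('turn needed (tool yaw)', -(np.radians(74.4)-np.arctan2(y[1],y[0])))
rel(s,r,[.4375,.301,.12])
E
```

```text
t 21.82 p [0.4375 0.3018 0.2408] F [ 0.5  0.2 -0.6] w 0.0695 q [-1.15  0.42  0.61  2.06 -0.34  0.76 -0.5 ]
axes x [ 0.167  0.986 -0.   ] y [ 0.986 -0.167  0.   ] z [ 0. -0. -1.]
turn needed (tool yaw) -1.4666042899789582
rel [-7.000e-04  1.000e-04  1.208e-01] yaw 0.0
```

Request:
apply_moves --pt "75 -0.001 0 0.03 -1.467" --pt "75 -0.001 0 0.05 -1.467" --pt "75 -0.001 0 0.08 -1.467" --pt "75 -0.001 0 0.1 -1.467" --pt "75 -0.001 0 0.12 -1.467" --pt "75 -0.001 0 0.12 -1.467" --pt "75 -0.001 0 0.12 -1.467" --pt "75 -0.001 0 0.12 -1.467"

```text
clock: 22.82
eef_pos: [0.4379, 0.2999, 0.1208]
tool_rot: [0.43, 3.112, -0.0]
contact_force: [-0.6, -0.1, 0.8]
width: 0.07
```

```bash
python3 - <<'E'
from h import *
s,r=st()
im=snap('wrist','w9'); find(['spatula_b_grip','spatula_b_tip'],im,2)
for c in('scene','side'):
  print(c);find(['spatula_b_grip','spatula_b_tip'],snap(c),3)
rel(s,r,[.4375,.301,.022],[.27,.963])
E
```

```text
t 22.82 p [0.4379 0.2999 0.1208] F [-0.6 -0.1  0.8] w 0.07 q [-0.75  0.54  0.06  2.15 -0.07  0.45  0.66]
axes x [-0.963  0.271 -0.   ] y [ 0.271  0.963 -0.   ] z [ 0. -0. -1.]
spatula_b_grip 0.75 [0.4347 0.3071 0.0161]
scene
spatula_b_grip 0.67 [0.4366 0.3036 0.0183]
spatula_b_grip 0.66 [ 0.5411 -0.0205  0.0668]
spatula_b_tip 0.63 [0.6697 0.2371 0.0042]
side
spatula_b_grip 0.83 [0.4399 0.3042 0.0143]
spatula_b_tip 0.75 [0.6837 0.239  0.0052]
rel [0.0007 0.001  0.0988] yaw -0.001
```

View pics/w9.png

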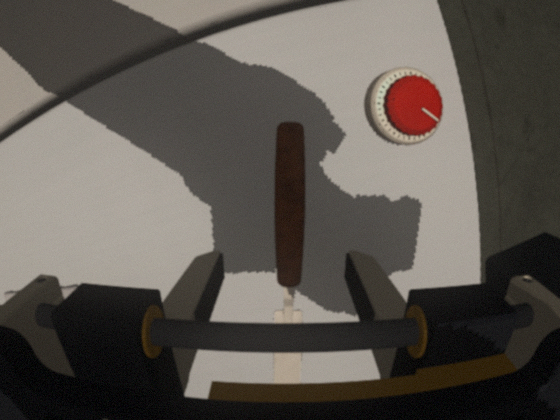

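The handle at (290,125–285) is parallel to the fingers and about 4 mm to their +y side. I'm going down and gripping.

Request:
apply_moves --pt "70 0.001 0.004 0.06 0" --pt "70 0.001 0.004 0.09 0" --pt "70 0.001 0.004 0.099 0" --pt "70 0.001 0.004 0.099 0" --pt "5 0.001 0.004 0.099 0" --pt "5 0.001 0.004 0.099 0" --pt "5 0.001 0.004 0.099 0" --pt "5 0.001 0.004 0.099 0" --squeeze 50

```text
clock: 24.28
eef_pos: [0.438, 0.3042, 0.0222]
tool_rot: [0.438, 3.11, 0.001]
contact_force: [-0.0, -0.4, 0.3]
width: 0.0296
```

Request:
apply_moves --pt "5 0 0 0 0" --pt "5 0 0 0 0" --pt "5 0 0 0 0"

```text
clock: 24.65
eef_pos: [0.4379, 0.3043, 0.022]
tool_rot: [0.438, 3.111, 0.0]
contact_force: [0.2, -0.2, 4.1]
width: 0.0236
```

```bash
python3 - <<'E'
from h import *
s,r=st()
rel(s,r,[.510,.0185,.20],[.1,.995])
E
```

```text
t 24.65 p [0.4379 0.3043 0.022 ] F [ 0.2 -0.2  4.1] w 0.0236 q [-0.73  0.72  0.03  2.19 -0.08  0.24  0.66]
axes x [-0.961  0.276 -0.   ] y [0.276 0.961 0.   ] z [ 0.  0. -1.]
rel [-0.1482 -0.2547 -0.1781] yaw -0.18
```

Request:
apply_moves --pt "5 0 0 -0.04 0" --pt "5 0 0 -0.09 0" --pt "5 0 0 -0.14 0" --pt "5 -0.03 -0.06 -0.178 -0.05" --pt "5 -0.06 -0.11 -0.178 -0.1" --pt "5 -0.09 -0.16 -0.178 -0.14" --pt "5 -0.12 -0.21 -0.178 -0.18" --pt "5 -0.148 -0.255 -0.178 -0.18"

```text
clock: 25.65
eef_pos: [0.5097, 0.0156, 0.1998]
tool_rot: [-0.157, -3.137, 0.0]
contact_force: [1.5, 0.1, -0.6]
width: 0.0233
```

Request:
apply_moves --pt "5 0 0 0.03 0" --pt "5 0 0 0.06 0" --pt "5 0 0 0.068 0" --pt "5 0 0 0.068 0"

```text
clock: 26.15
eef_pos: [0.5094, 0.0182, 0.1317]
tool_rot: [-0.156, -3.136, 0.0]
contact_force: [-0.3, -0.1, -0.6]
width: 0.0233
```

```bash
cp chk.py chkb.py; sed -i 's/spatula_a/spatula_b/g' chkb.py; python3 chkb.py 10 left;python3 - <<'E'
from h import *
s,r=st()
rel(s,r,[.510,.0185,.1319],[.1,.995])
im=robot.snapshot('side');im2=robot.snapshot('scene')
def crop(i):
    u,v=[int(x) for x in cv2.projectPoints(np.array([[.56,-.02,.1]]),np.ravel(i['rvec']),np.ravel(i['tvec']),np.array(i['intrinsics']),None)[0].ravel()];return cv2.resize(i['color'][v-50:v+50,u-60:u+60,::-1],(400,333),interpolation=cv2.INTER_CUBIC)
cv2.imwrite('pics/c10.png',np.hstack([crop(im),crop(im2)]))
E
```

```text
t 26.15 p [0.5094 0.0182 0.1317] F [-0.3 -0.1 -0.6] w 0.0233 q [-0.16  0.51  0.02  2.18 -0.02  0.45  1.35]
axes x [-0.995  0.099  0.001] y [ 0.099  0.995 -0.   ] z [-0.001 -0.    -1.   ]
wrist
spatula_b_grip 0.97 [0.5036 0.0168 0.1201]
place_left 0.6 [0.5983 0.0105 0.106 ]
place_left 0.47 [ 0.5441 -0.019   0.0705]
rail_far 0.86 [ 0.5465 -0.0188  0.0698]
rail_far 0.5 [ 0.6573 -0.0346  0.021 ]
rail_near 0.57 [ 0.4716 -0.012   0.0663]
rest_grip 0.9 [ 0.6453 -0.0271  0.0687]
scene
spatula_b_grip 0.82 [0.5103 0.0163 0.1263]
spatula_b_grip 0.55 [ 0.4703 -0.0104  0.0628]
spatula_b_tip 0.85 [ 0.7505 -0.0051  0.1109]
place_left 0.9 [0.5077 0.0141 0.0839]
place_left 0.6 [ 0.5414 -0.0209  0.0693]
place_right 0.94 [ 0.5036 -0.0474  0.0842]
rail_far 0.9 [ 0.5426 -0.0217  0.0657]
rail_near 0.67 [ 0.3719  0.4177 -0.0052]
rail_near 0.6 [ 0.4686 -0.012   0.066 ]
rest_grip 0.38 [ 0.6462 -0.0354  0.0662]
side
spatula_b_grip 0.25 [ 0.5937 -0.0607  0.0739]
spatula_b_tip 0.73 [ 0.759  -0.0044  0.1144]
place_left 0.63 [0.5039 0.0203 0.0873]
place_left 0.25 [ 0.6515 -0.0305  0.0652]
place_right 0.55 [ 0.5054 -0.0502  0.0881]
rail_far 0.81 [ 0.5453 -0.0182  0.0731]
rail_far 0.66 [ 0.6626 -0.0257  0.0241]
rail_near 0.71 [ 0.4687 -0.0159  0.0663]
rail_near 0.4 [ 0.506  -0.0517  0.0886]
rest_grip 0.59 [0.5109 0.0188 0.1244]
rest_grip 0.36 [ 0.6521 -0.0264  0.068 ]
t 27.35 p [0.5097 0.0181 0.1319] F [-0.7 -0.2 -1.6] w 0.0226 q [-0.16  0.51  0.02  2.18 -0.02  0.45  1.35]
axes x [-0.995  0.1   -0.   ] y [ 0.1    0.995 -0.   ] z [ 0. -0. -1.]
rel [-0.0003  0.0004 -0.    ] yaw 0.0
```

View pics/c10.png

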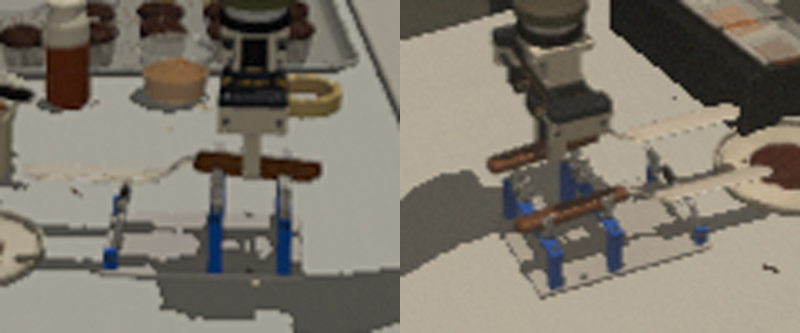

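Request:
apply_moves --pt "5 0 0.001 0.008 0" --pt "5 0 0.001 0.014 0" --pt "5 0 0.001 0.02 0" --pt "5 0 0.001 0.025 0" --pt "5 0 0.001 0.03 0" --pt "5 0 0.001 0.035 0" --pt "5 0 0.001 0.04 0" --pt "5 0 0.001 0.041 0" --squeeze 60

```text
clock: 28.45
eef_pos: [0.5098, 0.0192, 0.0918]
tool_rot: [0.157, 3.137, 0.0]
contact_force: [-6.2, -1.0, 33.6]
width: 0.0231
```

```bash
python3 chkb.py 11 left|egrep -v 'rail|right'
```

```text
t 28.45 p [0.5098 0.0192 0.0918] F [-6.2 -1.  33.6] w 0.0231 q [-0.16  0.58  0.01  2.21 -0.02  0.36  1.34]
axes x [-0.995  0.1   -0.   ] y [0.1   0.995 0.   ] z [ 0.  0. -1.]
wrist
spatula_b_grip 0.98 [0.5076 0.0205 0.0816]
place_left 0.64 [0.596  0.012  0.0651]
scene
spatula_b_grip 0.65 [0.508  0.0158 0.089 ]
spatula_b_tip 0.7 [ 0.7522 -0.004   0.0667]
spatula_b_tip 0.28 [ 0.656  -0.0315  0.0208]
place_left 0.94 [0.5096 0.0141 0.0837]
place_left 0.51 [ 0.5676 -0.4704  0.0022]
rest_grip 0.52 [ 0.6496 -0.0334  0.0642]
side
spatula_b_grip 0.79 [0.5116 0.0194 0.0839]
spatula_b_grip 0.34 [ 0.5062 -0.0477  0.0888]
spatula_b_tip 0.65 [ 0.7572 -0.0062  0.0759]
spatula_b_tip 0.51 [ 0.5703 -0.4695 -0.0013]
place_left 0.92 [0.5082 0.0201 0.087 ]
place_left 0.4 [ 0.6629 -0.0277  0.0221]
rest_grip 0.59 [ 0.6477 -0.0286  0.0669]
```

Request:
apply_moves --pt "50 0 0 -0.001 0" --pt "50 0 0 -0.001 0" --pt "50 0 0 -0.001 0" --pt "50 0 0 -0.001 0" --pt "50 0 0 -0.04 0" --pt "50 0 0 -0.09 0" --pt "50 0 0 -0.15 0" --pt "50 0 0 -0.18 0"

```text
clock: 30.65
eef_pos: [0.5104, 0.0192, 0.2739]
tool_rot: [0.157, 3.134, 0.001]
contact_force: [-1.0, 0.8, -0.7]
width: 0.0466
```

```bash
python3 chkb.py 12 left; python3 - <<'E'
from h import *
s,r=st()
im=robot.snapshot('side');im2=robot.snapshot('scene')
def crop(i):
    u,v=[int(x) for x in cv2.projectPoints(np.array([[.58,-.02,.08]]),np.ravel(i['rvec']),np.ravel(i['tvec']),np.array(i['intrinsics']),None)[0].ravel()];return cv2.resize(i['color'][v-50:v+50,u-60:u+60,::-1],(400,333),interpolation=cv2.INTER_CUBIC)
cv2.imwrite('pics/c12.png',np.hstack([crop(im),crop(im2)]))
E
```

```text
t 30.65 p [0.5104 0.0192 0.2739] F [-1.   0.8 -0.7] w 0.0466 q [-0.18  0.3   0.04  2.05 -0.02  0.8   1.34]
axes x [-0.995  0.1   -0.003] y [0.1   0.995 0.001] z [ 0.003  0.001 -1.   ]
wrist
spatula_b_grip 0.97 [0.5056 0.019  0.0825]
spatula_b_grip 0.59 [ 0.6583 -0.0299  0.0216]
place_left 0.7 [0.5089 0.0119 0.0855]
place_right 0.65 [ 0.5037 -0.0486  0.0878]
place_right 0.27 [ 0.3904 -0.4268 -0.    ]
rail_far 0.64 [ 0.5439 -0.0188  0.0694]
rail_near 0.95 [ 0.4717 -0.0119  0.0668]
rest_grip 0.62 [ 0.6459 -0.0303  0.0668]
scene
spatula_b_grip 0.6 [0.5089 0.016  0.0861]
spatula_b_tip 0.62 [ 0.5023 -0.0495  0.0844]
spatula_b_tip 0.54 [ 0.7522 -0.0099  0.0678]
place_left 0.75 [0.5099 0.0117 0.0816]
place_right 0.93 [ 0.5019 -0.0492  0.0843]
place_right 0.39 [ 0.7529 -0.0822  0.074 ]
rail_far 0.98 [ 0.5423 -0.022   0.0639]
rail_far 0.18 [ 0.5042 -0.0556  0.0828]
rail_near 0.67 [ 0.4714 -0.0116  0.0659]
rail_near 0.67 [ 0.7557 -0.0791  0.0695]
rest_grip 0.58 [ 0.6494 -0.0339  0.0638]
rest_grip 0.28 [ 0.5661 -0.4712  0.002 ]
side
spatula_b_grip 0.76 [0.5121 0.0174 0.0858]
spatula_b_tip 0.66 [ 0.7579 -0.0081  0.0743]
spatula_b_tip 0.59 [ 0.541  -0.0157  0.0729]
place_left 0.95 [0.5071 0.0213 0.0863]
place_right 0.93 [ 0.5041 -0.0498  0.0866]
place_right 0.3 [0.5093 0.0175 0.0865]
rail_far 0.74 [ 0.545  -0.0152  0.0742]
rail_far 0.48 [ 0.5953 -0.0245  0.0033]
rail_near 0.56 [ 0.4687 -0.0127  0.0641]
rest_grip 0.56 [ 0.6507 -0.0298  0.0663]
t 31.85 p [0.5098 0.0192 0.2709] F [-0.1  0.3 -0. ] w 0.0464 q [-0.18  0.3   0.04  2.05 -0.02  0.79  1.34]
axes x [-0.995  0.1   -0.   ] y [0.1   0.995 0.   ] z [ 0.  0. -1.]
```

View pics/c12.png

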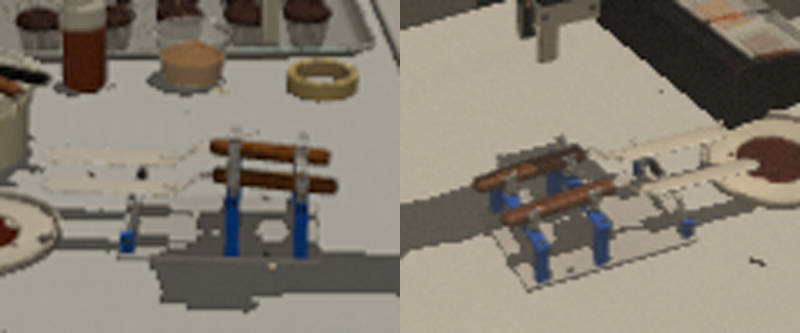

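Both handles sit level and parallel in their clips, with the blades out over the open rest. I'm handing in.

```bash
python3 -c "
from bench import robot
print(robot.hand_in())"
```

```text
the job is handed in; nothing more can be done
None
```

The blade rest is open and both spatulas are pressed into their clips. I handed the job in at about 32 s of the 67 s allowed; no verdict was given.

- **Blade rest:** I gripped it by the sleeve, swung it over past upright and let go. Later pictures kept showing the bar at about 65 mm height, just on the clip side of the hinge, so it stayed open.
- **Spatulas:** I pressed spatula_a into the right place and spatula_b into the left. Each went down to home height, with 39 N and 34 N pushing back at the end, and I then released it.
- **Last checks:** After the second release, the left handle point was within about 5 mm along and across, and 2 mm in height, of where I worked out the place to be. The right one was last measured just after its own release, within about 4 mm. The last picture shows both handles level and parallel in their clips, with the blades over the rest. The hand was clear, and the cup, timer and tape stood where they had been at the start.
- **Disagreements:** The wrist and scene cameras put the left place about 7 mm nearer the middle across the rack than the side camera and the 70 mm spacing do. I went with the spacing. The networks also gave a few false detections, which I ignored.

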